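Release a cartridge locked by a left-hand screw

ROBOT

A 6-joint arm with a two-finger parallel gripper is mounted at the origin on a cart in front of the work surface, level with it; the furniture and walls round the work are solid. World frame = base frame: x ahead of the robot, y to its left, z up, the work surface at z = 0. Lengths are in m, angles in rad, forces in N, time in s.
With the tool pointing down it reaches from about 0.35 to 0.95 m from the base axis. Payload 17.4 kg.
Tool frame: the origin (TCP) lies between the finger pads; the fingertips stand 22 mm ahead of it and the grasp point (between the pads) lies 3 mm ahead of it; z points along the fingers, y is the line along which they close (so a half turn about z gives the same grasp; the last joint's range is limited). The gripper opens to 93 mm and grips with 3 to 60 N. Pads are 15 mm wide; open, the fingers measure 128 mm over their backs; the gripper's body (75 mm by 188 mm) begins 65 mm behind the grasp point.
Start: joints at [-1.284, 0.116, 1.442, -0, 1.584, -0.038], TCP at [0.215, -0.64, 0.241] pointing down, gripper open.
Joint ranges: [-2.83, 2.83], [-0.83, 2.19], [0.07, 2.5], [-1.14, 4.28], [0.01, 3], [-2.97, 2.97]. Speed limits (rad/s): [1.89, 1.89, 2.22, 3.14, 3.14, 3.14].

INTERFACE

Orientations are given as a 3x3 rotation matrix whose columns are the frame's x, y, z axes.
In Python, from workcell import get_obs, read_camera, calibration, hand_in gives the robot as it stands.
- The arm moves only by the shell command python3 -m crank 'ROWS' [FORCE]. ROWS is JSON, a list of rows, each a list of 3 entries, a list of its own where there are three numbers: the shift along the tool's x, y, z in m, then the turn, a rotation vector about the tool's x, y, z in rad, then the gripper command: -1 is shut, 1 is fully open, values between are in proportion. In form: [[[tx, ty, tz], [wx, wy, wz], hand], ...]. A call has exactly 10 rows; each row is the pose to reach, as a shift and turn from the pose commanded when the call began, along the tool's axes at that moment; what a row does not reach only later rows make up. A row lasts 1/12 s, in which the tool goes at most 41.7 mm and 7.16 degrees, less where a joint would pass 70% of its speed; a pose out of reach is approached as far as the arm can. A call with a gripper value outside its range is refused whole. The fingers move at their own pace and stop on an object; FORCE is the grip in N (left out, the last holds). Time passes only in rows, so rows that repeat a pose let the fingers close, or fill a call up. It gives the time, the measured TCP pose, the force, the opening and the grip force at its end, in the units of the state.
- get_obs(): the state, without advancing time (a new reading comes with each control period).
- read_camera(name): name is "scene" or "top"; returns the picture (384x512x3 uint8, red, green, blue); there is no depth.
- calibration(name): a dict with "fx", "fy", "cx", "cy" (pixels), "R" (3x3) and "t" (3): a world point X has camera coordinates R X + t. Camera axes: x right, y down, z forward; pixel columns grow to the right and rows downward; lengths in m; the calibration is good to about 2 mm. A picture is of the moment at which its call begins. calibration takes no time and is no camera call.
- hand_in(): hands the job in; it is judged then, once.
The state is a dict: "t": time; "q": joint angles; "joint_velocities": joint speeds; "tau": joint torques, N m; "tcp_pos": TCP position; "eef_rot": TCP orientation; "force": force on the tool from outside, world axes, zero at the start; "moment": the same for the moment, N m; "opening": finger opening in m; "grasp_force": force on a finger pad.
Only numpy, scipy, OpenCV 4.12 (cv2) and the standard library are available. Lean on these libraries where they do the work, as an engineer would, in place of code of your own. Each camera call takes 0.05 s, during which the arm holds its last target. There are 200 camera calls.

TASK

Two bench holders each lock a cartridge with a wing knob on top; the knob whose rim has notches cut across it has a left-hand thread, so it unscrews clockwise seen from above. Unscrew the notched knob gently until its bolt is clear of the cartridge, stopping as soon as you feel the end of its travel (if the engraved marks of knob and collar drift apart by about 25 degrees you have forced it), then draw that cartridge straight out without tugging hard and lay it flat in the metal tray. Leave the other holder and the loose bottles and cap alone.

Things in the scene. Friction and masses are not known exactly. Their poses are not given: they have to be found in the camera images.
- holder_notched: Fixed aluminium holder with the notched (left-hand) knob on top. Origin on the worktop under the knob's axis, z up; the channel opens towards -x, where the cartridge comes out. Block: x -32 to 40, y -30 to 30, z 10 to 70 mm, on a base plate x -52 to 58, y -45 to 45, top z 10 mm. Channel: 29 mm wide, floor at z 32 (runs forward to x -52), roof at z 59.5 mm, closed behind.
- holder_plain: The other holder, of the same build and frame; its knob has a plain round rim (right-hand thread) and is not to be touched.
- knob_notched_wing (a point): Centre of the upright wing (grip bar) of the notched knob, on its axis, 98 mm above the worktop; x along the wing, z up. The wing is 46 mm long (x), 14 mm thick (y), 26 mm high (z 85 to 111 mm). It stands on a round flange of 28 mm radius, top at z 85 mm, with four notches in the rim. The knob does not rise as it turns; it lifts a bolt inside the holder.
- knob_notched_mark (a point): Engraved white-filled line on the notched knob's flange, 26 mm from the axis, z 85 mm; x points outward. Clockwise turning (0.08 N m) lifts the 9 mm bolt out of the cartridge's top by 2.79 mm per rad up to a firm stop, 1.1 to 3.4 rad from the start (not visible how far). The bolt is clear from about 0.3 rad before the stop. Anticlockwise tightens it, to a firm stop.
- collar_notched_mark (a point): Engraved dark line on the collar (disc of 38 mm radius, top z 77.5 mm) under the notched knob, 34 mm from the axis; x points outward. The knob drives the collar through a torsion spring of 1.2 N m per rad: the two marks are in line when no torque acts, and part as the knob is wound against a stop; 0.45 rad (0.54 N m) is too much.
- knob_plain_mark (a point): The same line on the flange rim of the plain knob, which must not be turned.
- cartridge_notched_grip (a point): Centre of the bright grip head of the cartridge in the notched holder. The cartridge is a bar 134 long (x), 26 wide (y), 26 mm high (z), about 0.16 kg, 64 mm of it inside the channel, 70 mm standing out of the mouth. The head is the front (-x) 36 mm; this point lies 18 mm from the front end, half-way up, 45 mm over the worktop at the start.
- cartridge_notched_tail (a point): Point on the axis of the same cartridge, half-way up, 112 mm behind the grip point (4 mm from the rear end).
- cartridge_plain_grip (a point): The same grip-head point of the cartridge in the plain holder, which stays where it is.
- tray: Fixed shallow metal tray, 210 (x) x 150 (y) x 28 mm high, walls and floor 8 mm thick; origin under its centre on the worktop, z up.
- sample_bottle: Loose white sample bottle, 54 mm wide, 103 mm high, standing; origin at its foot. Leave it.
- red_cap: Loose red screw cap, 63 mm wide, 24 mm high; origin at its underside. Leave it.
- vial: Loose small vial, 34 mm wide, 58 mm high, standing; origin at its foot. Leave it.

How it is judged:
At the end, for the whole second after the job is handed in: The cartridge from the notched holder lies at rest inside the tray, flat on its floor (both its grip point and its tail point less than 28 mm above the worktop), released (x of cartridge_notched_grip in the frame of tray between -0.1 and 0.1 m and y of cartridge_notched_grip in the frame of tray between -0.065 and 0.065 m and x of cartridge_notched_tail in the frame of tray between -0.1 and 0.1 m and y of cartridge_notched_tail in the frame of tray between -0.065 and 0.065 m and height (world z) of each of cartridge_notched_grip, cartridge_notched_tail below 0.028 m and linear speed of cartridge_notched below 0.02 m/s); the robot touches nothing.
It fails at once if the notched knob is forced: wound up more than 0.45 rad against its collar (0.54 N m), either way (angle between the x axis of knob_notched_mark and the x axis of collar_notched_mark, either way round above 0.45 rad).
It fails at once if the cartridge is tugged or jammed against its holder with more than 25 N (contact force between cartridge_notched and holder_notched above 25 N).
It fails at once if the plain knob is turned (its mark moves more than 8 mm) (distance of knob_plain_mark from where it was at the start of the episode above 0.008 m).
It fails at once if the plain holder's cartridge is moved more than 10 mm (distance of cartridge_plain_grip from where it was at the start of the episode above 0.01 m).
It fails at once if a loose bystander is moved more than 30 mm (distance of any of sample_bottle, red_cap, vial from where it was at the start of the episode above 0.03 m).
It also fails if it takes over 72 s, if anything falls off the work surface, if the arm or the gripper's body presses on something with over 40 N, if the wrist force passes 120 N, or if a joint passes its speed limit or range.

## Working session

There is one attempt and no reset: what is moved stays moved. The work goes in short steps, Python scripts to look and compute and a shell command to move; the robot and the scene stay as the last step left them, time stands still between calls to the robot, and variables do not carry over. Pictures are saved under pics/ and viewed, at most 10 in all, crops included, and the job is handed in when it is done.

```bash
mkdir -p pics; ls; python3 - <<'E'
from workcell import *
import cv2
for n in("scene","top"):
    cv2.imwrite(f"pics/{n}0.png",read_camera(n)[...,::-1]); print(n,calibration(n))
E
```

```text
pics
scene {'fx': 414.87954559694174, 'fy': 414.87954559694174, 'cx': 252.87023962149425, 'cy': 184.8564899314035, 'R': array([[-0.69939768, -0.71466511,  0.00983202],
       [-0.49285927,  0.47227651, -0.73078358],
       [ 0.51762209, -0.51595414, -0.68253842]]), 't': array([0.46728575, 0.31152328, 0.88625921])}
top {'fx': 348.7264195511742, 'fy': 348.7264195511742, 'cx': 248.7796010113313, 'cy': 190.63478629003862, 'R': array([[-0.0102766 , -0.99994583,  0.00165027],
       [-0.99832176,  0.01016582, -0.05701158],
       [ 0.05699172, -0.00223339, -0.99837215]]), 't': array([0.11965737, 0.56712906, 0.92602032])}
```

View pics/top0.png

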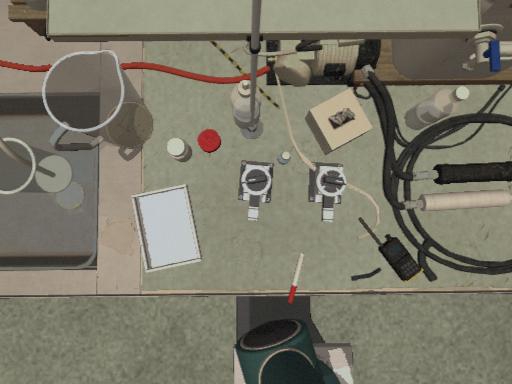

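View pics/scene0.png

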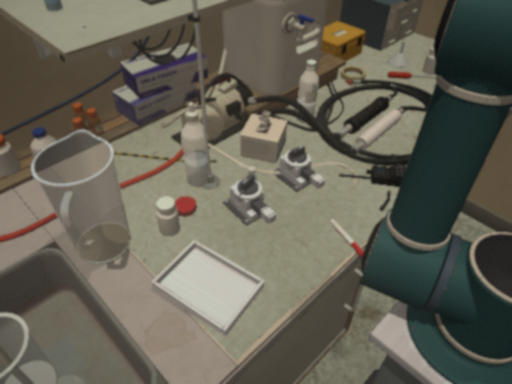

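```bash
python3 - <<'E'
import cv2,numpy as np
t=cv2.imread("pics/top0.png");s=cv2.imread("pics/scene0.png")
r=lambda a:cv2.resize(a,(400,280),interpolation=cv2.INTER_CUBIC)
a=np.vstack([np.hstack([r(t[155:225,205:305]),r(t[155:225,280:380])]),np.hstack([r(s[160:230,205:305]),r(s[135:205,250:350])])])
cv2.imwrite("pics/crop1.png",a)
E
```

```text
(no output)
```

View pics/crop1.png

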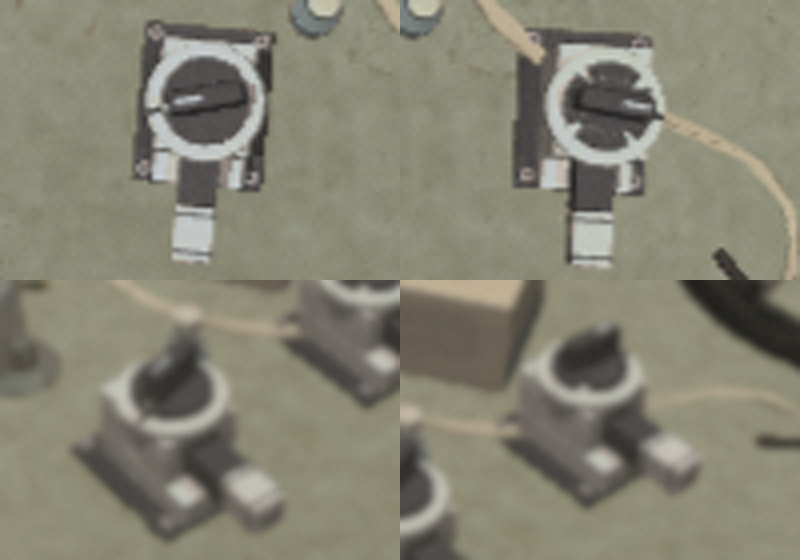

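```bash
cat > h.py <<'E'
from workcell import *
import numpy as np,cv2
def ray(n,u,v,z):
    c=calibration(n); R=np.array(c["R"]);t=np.array(c["t"])
    o=-R.T@t; d=R.T@np.array([(u-c["cx"])/c["fx"],(v-c["cy"])/c["fy"],1])
    return o+d*(z-o[2])/d[2]
def cr(u,v,z,off=(280,155)): return ray("top",off[0]+(u+.5)/4-.5,off[1]+(v+.5)/4-.5,z)
E
python3 - <<'E'
from h import *
im=cv2.imread("pics/top0.png"); g=cv2.cvtColor(im,cv2.COLOR_BGR2GRAY)
off=(280,155); big=cv2.resize(g[155:225,280:380],(400,280),interpolation=cv2.INTER_CUBIC)
m=(big>175).astype(np.uint8)
n,l,s,c=cv2.connectedComponentsWithStats(m)
for i in range(1,n):
    if s[i,4]>60: print(i,s[i],c[i].round(1))
# right-hand notched: collar hull
for i in range(1,n):
    if s[i,4]>1500:
        pts=np.argwhere(l==i)[:,::-1].astype(np.int32)
        (cx,cy),r=cv2.minEnclosingCircle(pts); print(i,(cx,cy),r,cr(cx,cy,.0775),cr(cx,cy,.058))
        print(cv2.minAreaRect(pts))
# tray
hsv=cv2.cvtColor(im,cv2.COLOR_BGR2HSV)
mt=((g>170)).astype(np.uint8); mt[:180]=0; mt[:,:120]=0; mt[:,210:]=0;mt[280:]=0
cn=max(cv2.findContours(mt,0,2)[0],key=cv2.contourArea); b=cv2.boxPoints(cv2.minAreaRect(cn)); print(cv2.contourArea(cn),b)
for p in b: print(ray("top",*p,.028).round(4))
E
```

```text
1 [ 10   0  28  15 353] [23.6  6.2]
3 [ 90   4  20  26 169] [99.2 15.6]
5 [114  26  12  15  77] [119.2  32.2]
8 [ 149   45  116  146 4540] [202.4 103.5]
18 [142 161  25  27 576] [153.7 174. ]
20 [358 166  37  70 316] [379.6 198.9]
21 [177 213  35   6 119] [195.9 215.3]
22 [ 174  223   38   32 1107] [192.3 239. ]
24 [174 261  35   7 142] [194.1 263. ]
8 (203.0, 114.0) 79.40412902832031 [ 0.58173984 -0.09257118  0.0775    ] [ 0.58322834 -0.09719638  0.058     ]
((205.5176239013672, 117.7269287109375), (115.85589599609375, 142.51016235351562), 3.6913859844207764)
3432.0 [[130.78471 194.98508]
 [184.89543 183.50705]
 [200.45168 256.8436 ]
 [146.34096 268.32162]]
[0.5592 0.4283 0.028 ]
[0.5884 0.2842 0.028 ]
[0.394  0.2432 0.028 ]
[0.3656 0.3856 0.028 ]
```

```bash
python3 - <<'E'
from h import *
k=cr(207,107,.0775); h=cr(193,240,.058); print(k,h,np.linalg.norm((k-h)[:2]), np.degrees(np.arctan2(*(k-h)[1::-1])))
# wing: dark pixels inside flange: wing ends at top
a=cr(178,95,.111);b=cr(257,112,.111);print(a,b,(a+b)/2,np.degrees(np.arctan2(*(b-a)[1::-1])),np.linalg.norm(a-b))
# other holder
o=(205,155);print(cr(206,99,.0775,o),cr(192,235,.058,o))
for p in [(177,150),(209,140),(285,157)]: print(ray("top",*p,.05))
im=read_camera("top"); cv2.imwrite("pics/z1.png",cv2.resize(im[160:204,310:354,::-1],(600,600),interpolation=cv2.INTER_CUBIC))
E
```

```text
[ 0.58615344 -0.09520688  0.0775    ] [ 0.50205882 -0.08884501  0.058     ] 0.08433491583645178 -4.326260728968584
[ 0.59093275 -0.06967744  0.111     ] [ 0.5800691  -0.11751348  0.111     ] [ 0.58550093 -0.09359546  0.111     ] -102.7949539855654 0.04905411538138132
[0.59315903 0.09511171 0.0775    ] [0.50725851 0.10465697 0.058     ]
[0.67496079 0.30093051 0.05      ]
[0.70059654 0.21698913 0.05      ]
[0.65364954 0.01816242 0.05      ]
```

View pics/z1.png

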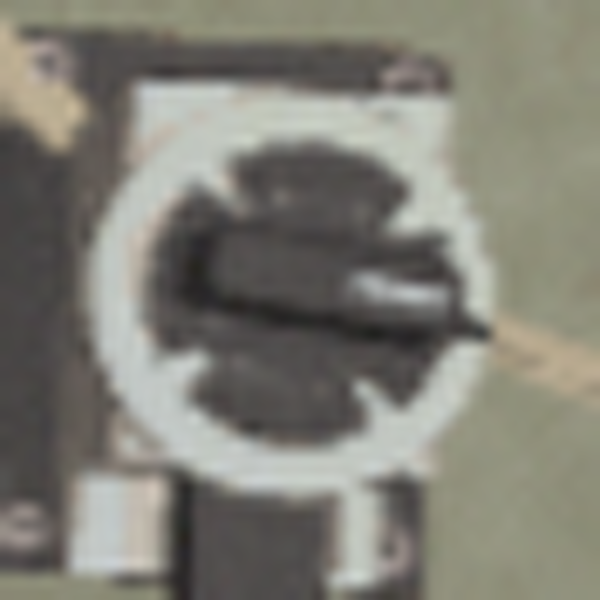

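The right-hand holder in the top view is the notched one: axis near (0.586, -0.094), wing near -100°. Its knob and collar marks are in line. Next I work out the approach move.

```bash
cat >> h.py <<'E'
from scipy.spatial.transform import Rotation as Ro
def rel(p,yaw_y=None):
    "shift in tool axes to world p, and turn about tool z so that tool y is at yaw_y (deg)"
    o=get_obs();R=np.array(o["eef_rot"]);print("shift",(R.T@(np.array(p)-o["tcp_pos"])).round(4))
    if yaw_y is not None:
        y=np.radians(yaw_y);d=R.T@np.array([np.cos(y),np.sin(y),0]);print("turn z",np.arctan2(-d[0],d[1]).round(3))
def st():
    o=get_obs();print({k:np.round(o[k],3).tolist() for k in("t","q","tcp_pos","force","moment","opening","grasp_force")}, "yaw y",np.degrees(np.arctan2(o["eef_rot"][1][1],o["eef_rot"][0][1])).round(2),"tz",np.round(np.array(o["eef_rot"])[:,2],3))
E
python3 - <<'E'
from h import *
st();print(get_obs()["eef_rot"]); rel([.5865,-.0935,.2],-10)
E
```

```text
{'t': 0.15, 'q': [-1.284, 0.116, 1.442, -0.0, 1.584, -0.038], 'tcp_pos': [0.215, -0.64, 0.24], 'force': [0.222, -0.016, -0.066], 'moment': [-0.028, 0.039, -0.037], 'opening': 0.093, 'grasp_force': 0.0} yaw y -71.39 tz [-0.     0.001 -1.   ]
[[ 9.47706729e-01  3.19142418e-01 -2.68346123e-04]
 [ 3.19142531e-01 -9.47706414e-01  7.72676666e-04]
 [-7.71944211e-06 -8.17911537e-04 -9.99999665e-01]]
shift [ 0.526  -0.3991  0.0404]
turn z -1.071
```

```bash
python3 -m crank '[[[0.035,-0.027,0],[0,0,-0.06],1],[[0.07,-0.053,0],[0,0,-0.12],1],[[0.105,-0.08,0],[0,0,-0.18],1],[[0.14,-0.107,0],[0,0,-0.24],1],[[0.175,-0.133,0],[0,0,-0.3],1],[[0.21,-0.16,0],[0,0,-0.36],1],[[0.24,-0.183,0],[0,0,-0.42],1],[[0.265,-0.2,0],[0,0,-0.48],1],[[0.285,-0.216,0],[0,0,-0.54],1],[[0.3,-0.227,0],[0,0,-0.6],1]]'; python3 -c "
from h import *
st();rel([.5865,-.0935,.2],-10)"
```

```text
t: 0.98
tcp_pos: [0.4284, -0.3265, 0.2407]
eef_rot: [[0.598, 0.801, 0.0], [0.801, -0.598, 0.0], [0.0, 0.0, -1.0]]
force: [0.6, 0.0, -0.7]
opening: 0.0931
grasp_force: 0.0
{'t': 0.983, 'q': [-0.699, -0.184, 1.734, 0.0, 1.591, -0.058], 'tcp_pos': [0.428, -0.327, 0.241], 'force': [0.552, 0.048, -0.654], 'moment': [-0.041, -0.051, 0.03], 'opening': 0.093, 'grasp_force': 0.0} yaw y -36.74 tz [ 0.  0. -1.]
shift [ 0.2813 -0.0127  0.0408]
turn z -0.467
```

```bash
python3 -m crank '[[[0.035,-0.002,0],[0,0,-0.06],0.2],[[0.07,-0.003,0],[0,0,-0.12],0.2],[[0.105,-0.005,0],[0,0,-0.18],0.2],[[0.14,-0.007,0.01],[0,0,-0.24],0.2],[[0.175,-0.008,0.015],[0,0,-0.3],0.2],[[0.21,-0.01,0.02],[0,0,-0.36],0.2],[[0.245,-0.011,0.03],[0,0,-0.42],0.2],[[0.27,-0.012,0.04],[0,0,-0.467],0.2],[[0.281,-0.013,0.04],[0,0,-0.467],0.2],[[0.281,-0.013,0.04],[0,0,-0.467],0.2]]'; python3 -c "
from h import *
st();rel([.5865,-.0935,.111],-10)
cv2.imwrite('pics/d1.png',cv2.resize(read_camera('scene')[95:215,220:380,::-1],(800,600),interpolation=cv2.INTER_CUBIC))"
```

```text
t: 1.82
tcp_pos: [0.5865, -0.0949, 0.1999]
eef_rot: [[0.177, 0.984, -0.002], [0.984, -0.177, 0.001], [0.0, -0.002, -1.0]]
force: [-0.1, -0.2, 0.8]
opening: 0.0557
grasp_force: 0.0
{'t': 1.817, 'q': [-0.204, -0.045, 1.673, 0.0, 1.515, -0.026], 'tcp_pos': [0.587, -0.095, 0.2], 'force': [-0.072, -0.194, 0.766], 'moment': [-0.068, -0.007, -0.057], 'opening': 0.056, 'grasp_force': 0.0} yaw y -10.18 tz [-0.002  0.001 -1.   ]
shift [ 0.0014 -0.0001  0.0889]
turn z -0.003
```

View pics/d1.png

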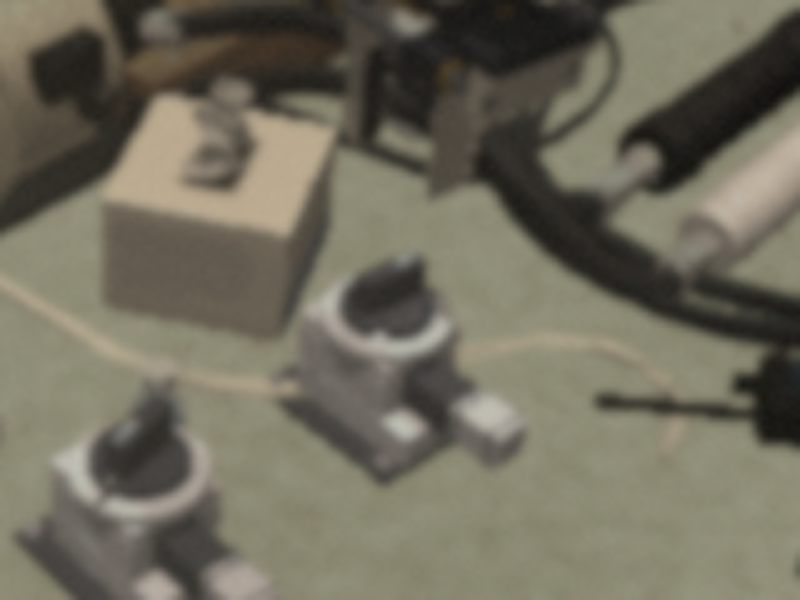

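```bash
python3 -m crank '[[[0.001,0,0.03],[0,0,0],0.2],[[0.001,0,0.055],[0,0,0],0.2],[[0.001,0,0.075],[0,0,0],0.2],[[0.001,0,0.085],[0,0,0],0.2],[[0.001,0,0.089],[0,0,0],0.2],[[0.001,0,0.089],[0,0,0],0.2],[[0.001,0,0.089],[0,0,0],-0.5],[[0.001,0,0.089],[0,0,0],-0.7],[[0.001,0,0.089],[0,0,0],-1],[[0.001,0,0.089],[0,0,0],-1]]' 25; python3 -c "
from h import *
st()"
```

```text
t: 2.7
tcp_pos: [0.5865, -0.0957, 0.1125]
eef_rot: [[0.178, 0.984, 0.001], [0.984, -0.178, -0.0], [-0.0, 0.001, -1.0]]
force: [-0.1, -0.1, 0.3]
opening: 0.0338
grasp_force: 0.0
{'t': 2.7, 'q': [-0.205, 0.005, 1.769, -0.0, 1.367, -0.026], 'tcp_pos': [0.587, -0.096, 0.113], 'force': [-0.128, -0.093, 0.309], 'moment': [-0.043, -0.071, 0.004], 'opening': 0.034, 'grasp_force': 0.0} yaw y -10.25 tz [ 0.001 -0.    -1.   ]
```

```bash
python3 -m crank '[[[0.002,0,0.001],[0,0,0],-1],[[0.002,0,0.001],[0,0,0],-1],[[0.002,0,0.001],[0,0,0],-1],[[0.002,0,0.001],[0,0,0],-1],[[0.002,0,0.001],[0,0,0],-1],[[0.002,0,0.001],[0,0,0],-1],[[0.002,0,0.001],[0,0,0],-1],[[0.002,0,0.001],[0,0,0],-1],[[0.002,0,0.001],[0,0,0],-1],[[0.002,0,0.001],[0,0,0],-1]]' 25; python3 -c "
from h import *
st()"
```

```text
t: 3.53
tcp_pos: [0.5869, -0.0936, 0.1107]
eef_rot: [[0.178, 0.984, 0.001], [0.984, -0.178, 0.0], [0.0, 0.001, -1.0]]
force: [5.2, 2.7, -2.1]
opening: 0.0142
grasp_force: 25.0
{'t': 3.533, 'q': [-0.201, 0.006, 1.77, 0.0, 1.365, -0.022], 'tcp_pos': [0.587, -0.094, 0.111], 'force': [5.248, 2.742, -2.117], 'moment': [0.249, -1.027, -0.033], 'opening': 0.014, 'grasp_force': 24.967} yaw y -10.25 tz [ 0.001  0.    -1.   ]
```

```bash
python3 -m crank '[[[0,0.0005,0],[0,0,0.02],-1],[[0,0.001,0],[0,0,0.05],-1],[[0,0.001,0],[0,0,0.08],-1],[[0,0.001,0],[0,0,0.11],-1],[[0,0.001,0],[0,0,0.14],-1],[[0,0.001,0],[0,0,0.17],-1],[[0,0.001,0],[0,0,0.2],-1],[[0,0.001,0],[0,0,0.2],-1],[[0,0.001,0],[0,0,0.2],-1],[[0,0.001,0],[0,0,0.2],-1]]'; python3 -c "
from h import *
st()"
```

```text
t: 4.37
tcp_pos: [0.5872, -0.0937, 0.1106]
eef_rot: [[0.369, 0.929, -0.001], [0.929, -0.369, 0.0], [0.0, -0.001, -1.0]]
force: [-4.1, 4.5, 3.7]
opening: 0.0144
grasp_force: 25.0
{'t': 4.367, 'q': [-0.201, 0.008, 1.768, 0.0, 1.366, 0.177], 'tcp_pos': [0.587, -0.094, 0.111], 'force': [-4.102, 4.467, 3.704], 'moment': [0.723, 0.709, 0.094], 'opening': 0.014, 'grasp_force': 24.985} yaw y -21.66 tz [-0.001  0.    -1.   ]
```

```bash
python3 -m crank '[[[0,0,0],[0,0,0.03],-1],[[0,0,0],[0,0,0.06],-1],[[0,0,0],[0,0,0.09],-1],[[0,0,0],[0,0,0.12],-1],[[0,0,0],[0,0,0.15],-1],[[0,0,0],[0,0,0.18],-1],[[0,0,0],[0,0,0.21],-1],[[0,0,0],[0,0,0.24],-1],[[0,0,0],[0,0,0.25],-1],[[0,0,0],[0,0,0.25],-1]]'; python3 -c "
from h import *
st()"
```

```text
t: 5.2
tcp_pos: [0.5874, -0.0937, 0.1107]
eef_rot: [[0.588, 0.809, -0.0], [0.809, -0.588, 0.0], [-0.0, -0.001, -1.0]]
force: [-2.8, 4.5, 2.7]
opening: 0.0137
grasp_force: 25.0
{'t': 5.2, 'q': [-0.201, 0.008, 1.768, 0.0, 1.366, 0.427], 'tcp_pos': [0.587, -0.094, 0.111], 'force': [-2.786, 4.462, 2.678], 'moment': [0.777, 0.627, 0.093], 'opening': 0.014, 'grasp_force': 24.987} yaw y -36.01 tz [-0.  0. -1.]
```

```bash
python3 -m crank '[[[0,0,0],[0,0,0.03],-1],[[0,0,0],[0,0,0.06],-1],[[0,0,0],[0,0,0.09],-1],[[0,0,0],[0,0,0.12],-1],[[0,0,0],[0,0,0.15],-1],[[0,0,0],[0,0,0.18],-1],[[0,0,0],[0,0,0.21],-1],[[0,0,0],[0,0,0.24],-1],[[0,0,0],[0,0,0.25],-1],[[0,0,0],[0,0,0.25],-1]]'; python3 -c "
from h import *
st()"
```

```text
t: 6.03
tcp_pos: [0.5876, -0.0939, 0.1107]
eef_rot: [[0.77, 0.639, -0.0], [0.639, -0.77, -0.0], [-0.0, -0.0, -1.0]]
force: [-3.0, 3.2, 2.6]
opening: 0.0142
grasp_force: 25.0
{'t': 6.033, 'q': [-0.201, 0.008, 1.768, -0.0, 1.365, 0.677], 'tcp_pos': [0.588, -0.094, 0.111], 'force': [-3.025, 3.197, 2.571], 'moment': [0.554, 0.444, 0.028], 'opening': 0.014, 'grasp_force': 24.986} yaw y -50.31 tz [-0. -0. -1.]
```

```bash
python3 -m crank '[[[0,0,0],[0,0,0.03],-1],[[0,0,0],[0,0,0.06],-1],[[0,0,0],[0,0,0.09],-1],[[0,0,0],[0,0,0.12],-1],[[0,0,0],[0,0,0.15],-1],[[0,0,0],[0,0,0.18],-1],[[0,0,0],[0,0,0.21],-1],[[0,0,0],[0,0,0.24],-1],[[0,0,0],[0,0,0.27],-1],[[0,0,0],[0,0,0.3],-1]]'; python3 -c "
from h import *
st()
im=read_camera('top');cv2.imwrite('pics/e1.png',cv2.resize(im[150:230,290:390,::-1],(800,600)))"
```

```text
t: 6.87
tcp_pos: [0.5877, -0.0941, 0.1107]
eef_rot: [[0.924, 0.382, 0.0], [0.382, -0.924, -0.0], [0.0, 0.0, -1.0]]
force: [-0.0, 1.7, 0.9]
opening: 0.0141
grasp_force: 25.0
{'t': 6.867, 'q': [-0.201, 0.008, 1.768, -0.0, 1.365, 0.978], 'tcp_pos': [0.588, -0.094, 0.111], 'force': [-0.049, 1.702, 0.939], 'moment': [0.323, 0.207, 0.058], 'opening': 0.014, 'grasp_force': 24.987} yaw y -67.54 tz [ 0. -0. -1.]
```

View pics/e1.png

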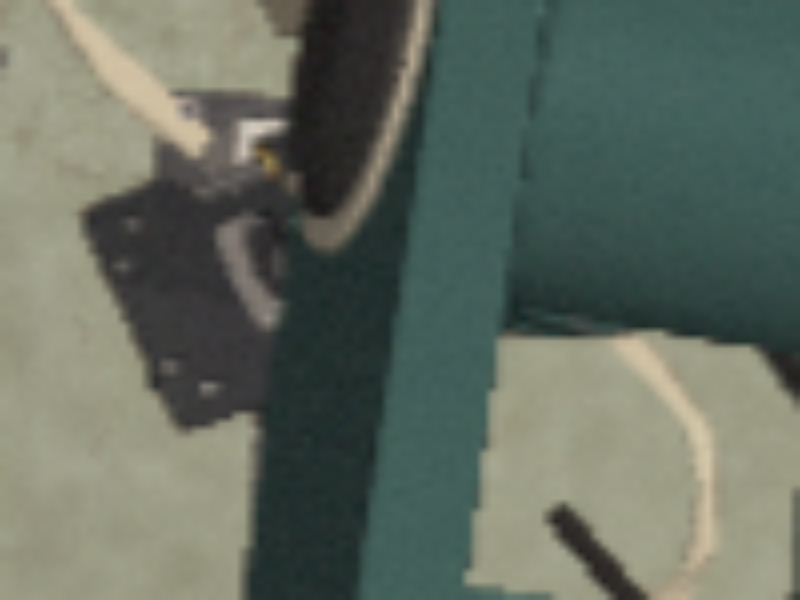

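The arm hides the knob from above, so I rely on the wrist moment from here, in 0.2 rad steps.

```bash
python3 -m crank '[[[0,0,0],[0,0,0.03],-1],[[0,0,0],[0,0,0.06],-1],[[0,0,0],[0,0,0.09],-1],[[0,0,0],[0,0,0.12],-1],[[0,0,0],[0,0,0.15],-1],[[0,0,0],[0,0,0.18],-1],[[0,0,0],[0,0,0.2],-1],[[0,0,0],[0,0,0.2],-1],[[0,0,0],[0,0,0.2],-1],[[0,0,0],[0,0,0.2],-1]]'; python3 -c "
from h import *
st()"
```

```text
t: 7.75
tcp_pos: [0.5877, -0.0941, 0.1107]
eef_rot: [[0.981, 0.192, 0.0], [0.192, -0.981, -0.001], [0.0, 0.001, -1.0]]
force: [1.7, -2.6, -0.3]
opening: 0.0136
grasp_force: 25.0
{'t': 7.75, 'q': [-0.201, 0.008, 1.768, -0.0, 1.365, 1.176], 'tcp_pos': [0.588, -0.094, 0.111], 'force': [1.683, -2.59, -0.255], 'moment': [-0.421, -0.159, 0.094], 'opening': 0.014, 'grasp_force': 24.983} yaw y -78.94 tz [ 0.    -0.001 -1.   ]
```

```bash
python3 -m crank '[[[0,0,0],[0,0,0.03],-1],[[0,0,0],[0,0,0.06],-1],[[0,0,0],[0,0,0.09],-1],[[0,0,0],[0,0,0.12],-1],[[0,0,0],[0,0,0.15],-1],[[0,0,0],[0,0,0.18],-1],[[0,0,0],[0,0,0.2],-1],[[0,0,0],[0,0,0.2],-1],[[0,0,0],[0,0,0.2],-1],[[0,0,0],[0,0,0.2],-1]]'; python3 -c "
from h import *
st()"
```

```text
t: 8.58
tcp_pos: [0.5877, -0.0943, 0.1107]
eef_rot: [[1.0, -0.007, 0.0], [-0.007, -1.0, -0.001], [0.0, 0.001, -1.0]]
force: [1.2, -5.3, 0.1]
opening: 0.0139
grasp_force: 25.0
{'t': 8.583, 'q': [-0.202, 0.008, 1.768, -0.001, 1.365, 1.376], 'tcp_pos': [0.588, -0.094, 0.111], 'force': [1.159, -5.292, 0.123], 'moment': [-0.937, -0.269, 0.109], 'opening': 0.014, 'grasp_force': 24.982} yaw y -90.41 tz [ 0.    -0.001 -1.   ]
```

```bash
python3 -m crank '[[[0,0.0005,0],[0,0,0.03],-1],[[0,0.0005,0],[0,0,0.06],-1],[[0,0.0005,0],[0,0,0.09],-1],[[0,0.0005,0],[0,0,0.12],-1],[[0,0.0005,0],[0,0,0.15],-1],[[0,0.0005,0],[0,0,0.18],-1],[[0,0.0005,0],[0,0,0.2],-1],[[0,0.0005,0],[0,0,0.2],-1],[[0,0.0005,0],[0,0,0.2],-1],[[0,0.0005,0],[0,0,0.2],-1]]'; python3 -c "
from h import *
st()"
```

```text
t: 9.42
tcp_pos: [0.5876, -0.0945, 0.1107]
eef_rot: [[0.979, -0.206, 0.0], [-0.206, -0.979, -0.0], [0.0, 0.0, -1.0]]
force: [1.9, -4.2, 0.3]
opening: 0.0139
grasp_force: 25.0
{'t': 9.417, 'q': [-0.202, 0.009, 1.768, -0.0, 1.365, 1.576], 'tcp_pos': [0.588, -0.094, 0.111], 'force': [1.864, -4.228, 0.255], 'moment': [-0.705, -0.353, 0.06], 'opening': 0.014, 'grasp_force': 24.982} yaw y -101.87 tz [ 0. -0. -1.]
```

```bash
python3 -m crank '[[[0,0.0003,0],[0,0,0.03],-1],[[0,0.0003,0],[0,0,0.06],-1],[[0,0.0003,0],[0,0,0.09],-1],[[0,0.0003,0],[0,0,0.12],-1],[[0,0.0003,0],[0,0,0.15],-1],[[0,0.0003,0],[0,0,0.18],-1],[[0,0.0003,0],[0,0,0.2],-1],[[0,0.0003,0],[0,0,0.2],-1],[[0,0.0003,0],[0,0,0.2],-1],[[0,0.0003,0],[0,0,0.2],-1]]'; python3 -c "
from h import *
st()"
```

```text
t: 10.25
tcp_pos: [0.5876, -0.0946, 0.1107]
eef_rot: [[0.918, -0.396, 0.0], [-0.396, -0.918, 0.0], [0.0, -0.0, -1.0]]
force: [2.5, -2.6, -0.0]
opening: 0.0137
grasp_force: 25.0
{'t': 10.25, 'q': [-0.203, 0.008, 1.768, 0.0, 1.365, 1.775], 'tcp_pos': [0.588, -0.095, 0.111], 'force': [2.533, -2.648, -0.036], 'moment': [-0.44, -0.543, 0.108], 'opening': 0.014, 'grasp_force': 24.989} yaw y -113.33 tz [ 0.  0. -1.]
```

```bash
python3 -m crank '[[[0,0,0],[0,0,0.03],-1],[[0,0,0],[0,0,0.06],-1],[[0,0,0],[0,0,0.09],-1],[[0,0,0],[0,0,0.12],-1],[[0,0,0],[0,0,0.15],-1],[[0,0,0],[0,0,0.18],-1],[[0,0,0],[0,0,0.2],-1],[[0,0,0],[0,0,0.2],-1],[[0,0,0],[0,0,0.2],-1],[[0,0,0],[0,0,0.2],-1]]'; python3 -c "
from h import *
st()"
```

```text
t: 11.08
tcp_pos: [0.5875, -0.0948, 0.1107]
eef_rot: [[0.821, -0.57, 0.0], [-0.57, -0.821, -0.0], [0.0, 0.0, -1.0]]
force: [2.2, -3.9, 0.6]
opening: 0.0136
grasp_force: 25.1
{'t': 11.083, 'q': [-0.203, 0.008, 1.768, -0.0, 1.365, 1.975], 'tcp_pos': [0.588, -0.095, 0.111], 'force': [2.206, -3.878, 0.624], 'moment': [-0.769, -0.421, 0.358], 'opening': 0.014, 'grasp_force': 25.097} yaw y -124.78 tz [ 0. -0. -1.]
```

Moment jumped to 0.36 N m: that is the end stop. Ease back and release.

```bash
python3 -m crank '[[[0,0,0],[0,0,-0.05],-1],[[0,0,0],[0,0,-0.1],-1],[[0,0,0],[0,0,-0.15],-1],[[0,0,0],[0,0,-0.2],-1],[[0,0,0],[0,0,-0.22],-1],[[0,0,0],[0,0,-0.22],-1],[[0,0,0],[0,0,-0.22],-1],[[0,0,0],[0,0,-0.22],-1],[[0,0,0],[0,0,-0.22],-1],[[0,0,0],[0,0,-0.22],-1]]'; python3 -c "
from h import *
st()"
```

```text
t: 11.92
tcp_pos: [0.5876, -0.0946, 0.1107]
eef_rot: [[0.925, -0.379, 0.0], [-0.379, -0.925, 0.0], [0.0, -0.0, -1.0]]
force: [3.1, -2.5, 0.9]
opening: 0.0135
grasp_force: 25.0
{'t': 11.917, 'q': [-0.203, 0.008, 1.768, 0.0, 1.365, 1.757], 'tcp_pos': [0.588, -0.095, 0.111], 'force': [3.137, -2.459, 0.893], 'moment': [-0.462, -0.689, 0.047], 'opening': 0.014, 'grasp_force': 24.984} yaw y -112.27 tz [ 0.  0. -1.]
```

```bash
python3 -m crank '[[[0,0,0],[0,0,0],0.2],[[0,0,0],[0,0,0],0.2],[[0,0,0],[0,0,0],0.2],[[0,0,0],[0,0,0],0.2],[[0,0,0],[0,0,0],0.2],[[0,0,-0.02],[0,0,0],0.2],[[0,0,-0.045],[0,0,0],0.2],[[0,0,-0.07],[0,0,0],0.2],[[0,0,-0.08],[0,0,0],0.2],[[0,0,-0.08],[0,0,0],0.2]]'; python3 -c "
from h import *
st();rel([.503,-.0889,.15],-93.8)"
```

```text
t: 12.75
tcp_pos: [0.5883, -0.0948, 0.1932]
eef_rot: [[0.926, -0.378, 0.004], [-0.378, -0.926, -0.001], [0.004, -0.001, -1.0]]
force: [0.4, -0.2, -0.3]
opening: 0.0557
grasp_force: 0.0
{'t': 12.75, 'q': [-0.203, -0.041, 1.68, 0.0, 1.499, 1.756], 'tcp_pos': [0.588, -0.095, 0.193], 'force': [0.432, -0.212, -0.263], 'moment': [0.074, -0.036, 0.031], 'opening': 0.056, 'grasp_force': 0.0} yaw y -112.24 tz [ 0.004 -0.001 -1.   ]
shift [-0.0813  0.0269  0.0429]
turn z -0.322
```

```bash
python3 -m crank '[[[-0.02,0.007,0],[0,0,-0.08],0.2],[[-0.04,0.013,0],[0,0,-0.16],0.2],[[-0.06,0.02,0.01],[0,0,-0.24],0.2],[[-0.075,0.025,0.02],[0,0,-0.3],0.2],[[-0.081,0.027,0.03],[0,0,-0.322],0.2],[[-0.081,0.027,0.04],[0,0,-0.322],0.2],[[-0.081,0.027,0.043],[0,0,-0.322],0.2],[[-0.081,0.027,0.043],[0,0,-0.322],0.2],[[-0.081,0.027,0.043],[0,0,-0.322],0.2],[[-0.081,0.027,0.043],[0,0,-0.322],0.2]]'; python3 -c "
from h import *
st();rel([.503,-.0889,.058],-93.8)
a=read_camera('scene');cv2.imwrite('pics/f1.png',cv2.resize(a[120:225,230:370,::-1],(800,600),interpolation=cv2.INTER_CUBIC))"
```

```text
t: 13.58
tcp_pos: [0.503, -0.0891, 0.1479]
eef_rot: [[0.998, -0.067, 0.0], [-0.067, -0.998, -0.0], [0.0, -0.0, -1.0]]
force: [0.9, 1.0, -0.6]
opening: 0.0557
grasp_force: 0.0
{'t': 13.583, 'q': [-0.225, -0.208, 1.905, 0.0, 1.444, 1.412], 'tcp_pos': [0.503, -0.089, 0.148], 'force': [0.92, 0.968, -0.601], 'moment': [0.052, 0.028, -0.001], 'opening': 0.056, 'grasp_force': 0.0} yaw y -93.83 tz [ 0. -0. -1.]
shift [-0.     -0.0002  0.0899]
turn z -0.001
```

View pics/f1.png

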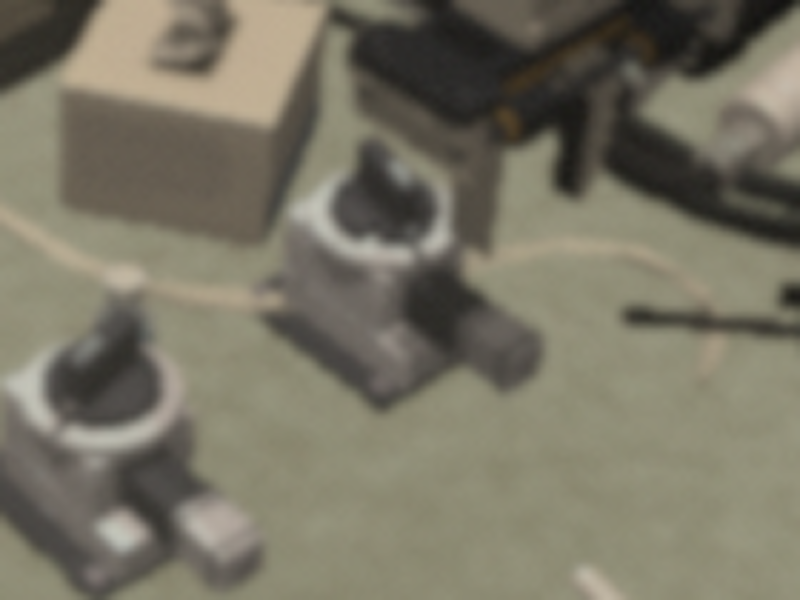

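The knob wing has clearly turned, and the fingers stand over the grip head (at about 490,340 in the crop). Descend and grip.

```bash
python3 -m crank '[[[0,0,0.03],[0,0,0],0.2],[[0,0,0.06],[0,0,0],0.2],[[0,0,0.078],[0,0,0],0.2],[[0,0,0.086],[0,0,0],0.2],[[0,0,0.09],[0,0,0],0],[[0,0,0.09],[0,0,0],-0.2],[[0,0,0.09],[0,0,0],-0.4],[[0,0,0.09],[0,0,0],-1],[[0,0,0.09],[0,0,0],-1],[[0,0,0.09],[0,0,0],-1]]' 20; python3 -c "
from h import *
st()"
```

```text
t: 14.47
tcp_pos: [0.5028, -0.0891, 0.0586]
eef_rot: [[0.998, -0.066, 0.001], [-0.066, -0.998, -0.0], [0.001, 0.0, -1.0]]
force: [-1.8, 0.6, 5.2]
opening: 0.0257
grasp_force: 20.0
{'t': 14.467, 'q': [-0.225, -0.136, 1.994, 0.0, 1.282, 1.412], 'tcp_pos': [0.503, -0.089, 0.059], 'force': [-1.771, 0.62, 5.154], 'moment': [0.075, 0.043, 0.048], 'opening': 0.026, 'grasp_force': 19.99} yaw y -93.8 tz [ 0.001 -0.    -1.   ]
```

```bash
python3 -m crank '[[[0,0,-0.0006],[0,0,0],-1],[[-0.0005,0,-0.0006],[0,0,0],-1],[[-0.001,0,-0.0006],[0,0,0],-1],[[-0.0015,0,-0.0006],[0,0,0],-1],[[-0.002,0,-0.0006],[0,0,0],-1],[[-0.0025,0,-0.0006],[0,0,0],-1],[[-0.003,0,-0.0006],[0,0,0],-1],[[-0.003,0,-0.0006],[0,0,0],-1],[[-0.003,0,-0.0006],[0,0,0],-1],[[-0.003,0,-0.0006],[0,0,0],-1]]' 30; python3 -c "
from h import *
st()"
```

```text
t: 15.3
tcp_pos: [0.4995, -0.0888, 0.0586]
eef_rot: [[0.998, -0.066, 0.001], [-0.066, -0.998, -0.0], [0.001, 0.0, -1.0]]
force: [3.3, -0.0, 5.0]
opening: 0.0261
grasp_force: 30.0
{'t': 15.3, 'q': [-0.226, -0.143, 2.0, 0.0, 1.283, 1.411], 'tcp_pos': [0.5, -0.089, 0.059], 'force': [3.279, -0.032, 4.969], 'moment': [-0.03, -0.787, -0.004], 'opening': 0.026, 'grasp_force': 29.99} yaw y -93.79 tz [ 0.001 -0.    -1.   ]
```

```bash
python3 -m crank '[[[-0.001,0,-0.0003],[0,0,0],-1],[[-0.002,0,-0.0005],[0,0,0],-1],[[-0.003,0,-0.0005],[0,0,0],-1],[[-0.0045,0,-0.0005],[0,0,0],-1],[[-0.006,0,-0.0005],[0,0,0],-1],[[-0.0075,0,-0.0005],[0,0,0],-1],[[-0.009,0,-0.0005],[0,0,0],-1],[[-0.0105,0,-0.0005],[0,0,0],-1],[[-0.012,0,-0.0005],[0,0,0],-1],[[-0.012,0,-0.0005],[0,0,0],-1]]' 30; python3 -c "
from h import *
st()"
```

```text
t: 16.13
tcp_pos: [0.4869, -0.088, 0.0587]
eef_rot: [[0.998, -0.066, -0.001], [-0.066, -0.998, 0.0], [-0.001, -0.0, -1.0]]
force: [-0.7, 0.6, 4.0]
opening: 0.0253
grasp_force: 30.0
{'t': 16.133, 'q': [-0.23, -0.172, 2.026, -0.0, 1.288, 1.407], 'tcp_pos': [0.487, -0.088, 0.059], 'force': [-0.736, 0.582, 4.014], 'moment': [0.051, -0.041, 0.012], 'opening': 0.025, 'grasp_force': 29.989} yaw y -93.8 tz [-0.001  0.    -1.   ]
```

Sliding freely (under 4 N). Continue.

```bash
python3 -m crank '[[[-0.003,0,0],[0,0,0],-1],[[-0.006,0,0],[0,0,0],-1],[[-0.01,0,0],[0,0,0],-1],[[-0.014,0,0],[0,0,0],-1],[[-0.018,0,0],[0,0,0],-1],[[-0.022,0,0],[0,0,0],-1],[[-0.026,0,0],[0,0,0],-1],[[-0.03,0,0],[0,0,0],-1],[[-0.033,0,0],[0,0,0],-1],[[-0.035,0,0],[0,0,0],-1]]' 30; python3 -c "
from h import *
st()"
```

```text
t: 16.97
tcp_pos: [0.452, -0.0856, 0.0587]
eef_rot: [[0.998, -0.066, -0.0], [-0.066, -0.998, 0.0], [-0.0, -0.0, -1.0]]
force: [1.2, 1.2, -0.0]
opening: 0.0257
grasp_force: 30.0
{'t': 16.967, 'q': [-0.243, -0.258, 2.097, 0.0, 1.302, 1.394], 'tcp_pos': [0.452, -0.086, 0.059], 'force': [1.199, 1.203, -0.036], 'moment': [0.024, -0.38, 0.005], 'opening': 0.026, 'grasp_force': 29.989} yaw y -93.8 tz [-0.  0. -1.]
```

```bash
python3 -m crank '[[[-0.004,0,0],[0,0,0],-1],[[-0.009,0,0],[0,0,0],-1],[[-0.014,0,0],[0,0,0],-1],[[-0.019,0,0],[0,0,0],-1],[[-0.024,0,0],[0,0,0],-1],[[-0.029,0,0],[0,0,0],-1],[[-0.034,0,0],[0,0,0],-1],[[-0.039,0,0],[0,0,0],-1],[[-0.043,0,0],[0,0,0],-1],[[-0.045,0,0],[0,0,0],-1]]' 30; python3 -c "
from h import *
st()"
```

```text
t: 17.8
tcp_pos: [0.4068, -0.0826, 0.0586]
eef_rot: [[0.998, -0.066, -0.0], [-0.066, -0.998, 0.0], [-0.0, -0.0, -1.0]]
force: [-0.4, -0.2, -1.7]
opening: 0.0258
grasp_force: 30.0
{'t': 17.8, 'q': [-0.262, -0.376, 2.186, -0.0, 1.332, 1.375], 'tcp_pos': [0.407, -0.083, 0.059], 'force': [-0.412, -0.246, -1.705], 'moment': [0.06, 0.126, -0.026], 'opening': 0.026, 'grasp_force': 29.988} yaw y -93.8 tz [-0.  0. -1.]
```

```bash
python3 -m crank '[[[0,0,-0.01],[0,0,0],-1],[[0,0,-0.025],[0,0,0],-1],[[0,0,-0.045],[0,0,0],-1],[[0,0,-0.065],[0,0,0],-1],[[0,0,-0.085],[0,0,0],-1],[[0,0,-0.105],[0,0,0],-1],[[0,0,-0.12],[0,0,0],-1],[[0,0,-0.13],[0,0,0],-1],[[0,0,-0.135],[0,0,0],-1],[[0,0,-0.135],[0,0,0],-1]]' 30; python3 -c "
from h import *
st();rel([.4288,.3252,.19],-78.1)"
```

```text
t: 18.63
tcp_pos: [0.4078, -0.0828, 0.1947]
eef_rot: [[0.998, -0.066, 0.001], [-0.066, -0.998, -0.0], [0.001, 0.0, -1.0]]
force: [0.1, 0.3, -1.9]
opening: 0.0257
grasp_force: 30.0
{'t': 18.633, 'q': [-0.262, -0.465, 2.023, 0.0, 1.583, 1.375], 'tcp_pos': [0.408, -0.083, 0.195], 'force': [0.135, 0.318, -1.851], 'moment': [0.066, 0.081, -0.022], 'opening': 0.026, 'grasp_force': 29.988} yaw y -93.79 tz [ 0.001 -0.    -1.   ]
shift [-0.006  -0.4085  0.0046]
turn z -0.274
```

```bash
python3 -m crank '[[[0,-0.015,0],[0,0,-0.01],-1],[[0,-0.035,0],[0,0,-0.03],-1],[[0,-0.06,0],[0,0,-0.05],-1],[[-0.001,-0.085,0],[0,0,-0.07],-1],[[-0.001,-0.11,0],[0,0,-0.09],-1],[[-0.002,-0.135,0],[0,0,-0.11],-1],[[-0.002,-0.16,0],[0,0,-0.13],-1],[[-0.003,-0.185,0],[0,0,-0.15],-1],[[-0.003,-0.21,0],[0,0,-0.16],-1],[[-0.003,-0.23,0],[0,0,-0.17],-1]]' 30; python3 -c "
from h import *
st();rel([.4288,.3252,.19],-78.1)"
```

```text
t: 19.47
tcp_pos: [0.4192, 0.1486, 0.1926]
eef_rot: [[0.994, 0.105, -0.002], [0.105, -0.994, -0.0], [-0.002, 0.0, -1.0]]
force: [1.5, -0.3, -1.0]
opening: 0.026
grasp_force: 30.0
{'t': 19.467, 'q': [0.283, -0.39, 1.974, 0.0, 1.559, 1.749], 'tcp_pos': [0.419, 0.149, 0.193], 'force': [1.495, -0.301, -0.98], 'moment': [-0.022, 0.036, -0.045], 'opening': 0.026, 'grasp_force': 29.987} yaw y -83.98 tz [-0.002 -0.    -1.   ]
shift [ 0.028  -0.1747  0.0025]
turn z -0.103
```

```bash
python3 -m crank '[[[0.004,-0.025,0],[0,0,-0.02],-1],[[0.008,-0.05,0],[0,0,-0.04],-1],[[0.012,-0.075,0],[0,0,-0.06],-1],[[0.016,-0.1,0],[0,0,-0.08],-1],[[0.02,-0.125,0],[0,0,-0.1],-1],[[0.024,-0.15,0],[0,0,-0.103],-1],[[0.027,-0.168,0],[0,0,-0.103],-1],[[0.028,-0.175,0],[0,0,-0.103],-1],[[0.028,-0.175,0],[0,0,-0.103],-1],[[0.028,-0.175,0],[0,0,-0.103],-1]]' 30; python3 -c "
from h import *
st();rel([.4288,.3252,.034],-78.1)
a=read_camera('scene');cv2.imwrite('pics/g1.png',cv2.resize(a[130:340,100:380,::-1],(800,600),interpolation=cv2.INTER_CUBIC))"
```

```text
t: 20.3
tcp_pos: [0.4292, 0.3234, 0.1929]
eef_rot: [[0.979, 0.206, -0.001], [0.206, -0.979, -0.001], [-0.001, 0.001, -1.0]]
force: [0.1, -0.2, -2.8]
opening: 0.0259
grasp_force: 30.0
{'t': 20.3, 'q': [0.598, -0.169, 1.798, -0.0, 1.514, 1.962], 'tcp_pos': [0.429, 0.323, 0.193], 'force': [0.06, -0.214, -2.777], 'moment': [-0.041, 0.092, -0.02], 'opening': 0.026, 'grasp_force': 29.988} yaw y -78.13 tz [-0.001 -0.001 -1.   ]
shift [ 0.0002 -0.002   0.1589]
turn z -0.001
```

View pics/g1.png

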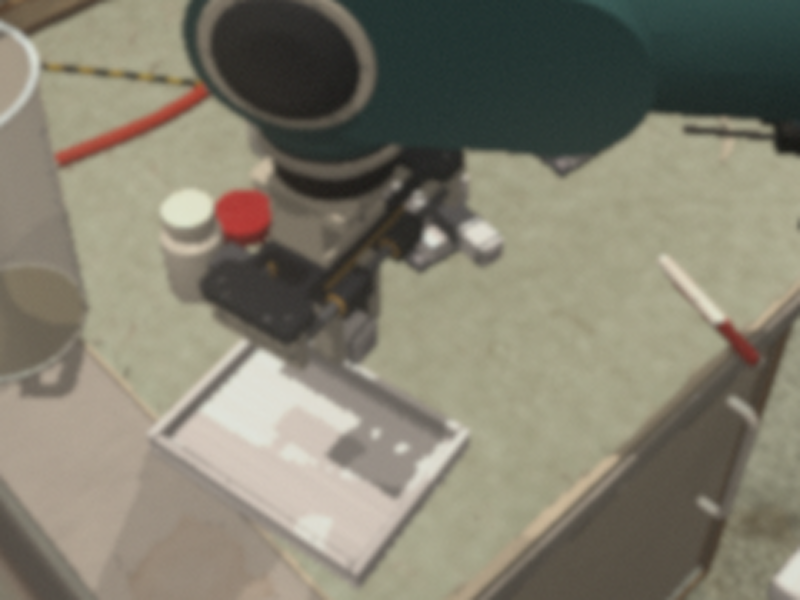

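The cartridge hangs over the tray, at about (360,330) in the crop, clear of the bottle and cap. Lower it.

```bash
python3 -m crank '[[[0,-0.001,0.02],[0,0,0],-1],[[0,-0.001,0.045],[0,0,0],-1],[[0,-0.001,0.07],[0,0,0],-1],[[0,-0.001,0.095],[0,0,0],-1],[[0,-0.001,0.115],[0,0,0],-1],[[0,-0.001,0.13],[0,0,0],-1],[[0,-0.001,0.142],[0,0,0],-1],[[0,-0.001,0.15],[0,0,0],-1],[[0,-0.001,0.153],[0,0,0],-1],[[0,-0.001,0.153],[0,0,0],-1]]' 30; python3 -c "
from h import *
st()"
```

```text
t: 21.18
tcp_pos: [0.4293, 0.3246, 0.0406]
eef_rot: [[0.979, 0.205, -0.0], [0.205, -0.979, -0.0], [-0.0, 0.0, -1.0]]
force: [0.6, -0.1, -2.0]
opening: 0.026
grasp_force: 30.0
{'t': 21.183, 'q': [0.6, -0.052, 1.949, -0.0, 1.245, 1.964], 'tcp_pos': [0.429, 0.325, 0.041], 'force': [0.65, -0.146, -2.032], 'moment': [0.009, 0.09, 0.023], 'opening': 0.026, 'grasp_force': 29.988} yaw y -78.17 tz [-0. -0. -1.]
```

```bash
python3 -m crank '[[[0,0,0.002],[0,0,0],-1],[[0,0,0.004],[0,0,0],-1],[[0,0,0.0055],[0,0,0],-1],[[0,0,0.006],[0,0,0],-1],[[0,0,0.006],[0,0,0],-1],[[0,0,0.006],[0,0,0],-0.2],[[0,0,0.006],[0,0,0],-0.1],[[0,0,0.006],[0,0,0],-0.1],[[0,0,0.006],[0,0,0],-0.1],[[0,0,0.006],[0,0,0],-0.1]]' 30; python3 -m crank '[[[0,0,-0.01],[0,0,0],-0.1],[[0,0,-0.025],[0,0,0],-0.1],[[0,0,-0.045],[0,0,0],-0.1],[[0,0,-0.07],[0,0,0],-0.1],[[0,0,-0.1],[0,0,0],-0.1],[[0,0,-0.13],[0,0,0],-0.1],[[0,0.03,-0.15],[0,0,0],-0.1],[[0,0.06,-0.16],[0,0,0],-0.1],[[0,0.09,-0.16],[0,0,0],-0.1],[[0,0.12,-0.16],[0,0,0],-0.1]]';  python3 -c "
from h import *
st()
a=read_camera('scene');b=read_camera('top');cv2.imwrite('pics/i1.png',np.hstack([cv2.resize(a[180:340,100:310,::-1],(400,300)),cv2.resize(b[140:290,110:320,::-1],(400,300))]))"
```

```text
t: 22.02
tcp_pos: [0.4293, 0.325, 0.0348]
eef_rot: [[0.979, 0.205, 0.0], [0.205, -0.979, 0.0], [0.0, -0.0, -1.0]]
force: [0.5, 0.1, 0.2]
opening: 0.0415
grasp_force: 0.0
t: 22.85
tcp_pos: [0.4541, 0.2064, 0.1966]
eef_rot: [[0.979, 0.206, 0.002], [0.206, -0.979, 0.001], [0.002, -0.0, -1.0]]
force: [0.7, -0.0, -0.6]
opening: 0.042
grasp_force: 0.0
{'t': 22.85, 'q': [0.376, -0.263, 1.871, -0.0, 1.531, 1.739], 'tcp_pos': [0.454, 0.206, 0.197], 'force': [0.669, -0.024, -0.626], 'moment': [0.081, 0.008, 0.015], 'opening': 0.042, 'grasp_force': 0.0} yaw y -78.11 tz [ 0.002  0.001 -1.   ]
```

View pics/i1.png

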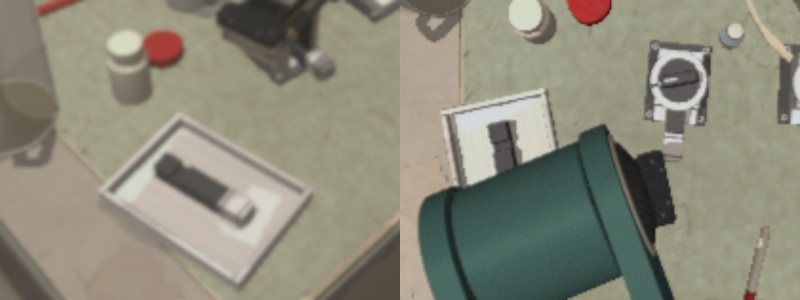

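The cartridge lies flat and centred in the tray, at about (205,190) in the left view. The gripper is clear and the bystanders are where they were.

```bash
python3 -c "
from workcell import *
print(hand_in())"
```

```text
the job is handed in; nothing more can be done
None
```

The notched knob was unscrewed to its end stop (peak wrist moment read 0.36 N m, limit 0.54), and the cartridge was drawn out with low force and laid flat in the tray. I then handed the job in at about 23 s; no verdict was shown.

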